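Open the stock bottle of aroma oil

TASK

Open the big square amber stock bottle for filling: unscrew its wide grey cap, letting the cap climb on its thread with only a light pull and never forcing it up or down, keep hold of it as it comes free, and set it down gently, open side down, flat in the middle of the white dish. The bottle stays standing down in its wooden caddy and all the other bottles stay standing where they are. Do not crush the thin cap.

Things in the scene. Friction and masses are not known exactly. Their poses are not given: they have to be found in the camera images.
- cap_centre (a point): Centre of the stock bottle's round grey ribbed screw cap: 43 mm across, 29 mm high, thin, hollow below, 34 g; point on its axis half-way up, z axis up the cap. Steep right-hand thread (undo counter-clockwise from above): 0.8 to 1.1 turns until it lets go, climbing 5 to 20 mm per turn, with under 2 mm of play up and down. A seal stiffens the first third to half turn (0.1 to 0.35 N m).
- bottle_rim (a point): Centre of the rim of the stock bottle's neck, 178 mm above its base; z up the neck's axis. At the start the cap's top is 3.5 mm above it. The neck is 35 mm across the thread; the cap's skirt ends 25.5 mm below the rim at the start, 11 mm above a 37 mm bead and 19 mm above the shoulder.
- bottle: Stock bottle: square amber glass, 76 x 76 mm, loose, 0.6 to 0.85 kg; origin at the centre of its underside, z up. A caddy pocket keeps it from turning with the cap (2 mm play each side) but does not hold it down: a pull above its weight lifts it.
- caddy: Open pine caddy, fixed on the table: 100 x 190 mm, 62 mm high, walls 10 mm, floor 8 mm, two 80 x 80 mm pockets along its y axis, centred at y = -45 and +45 mm; origin at the centre of its underside. One pocket holds the stock bottle, the other the spare bottle, either way round.
- dish_in (a point): Centre of the inner floor of the shallow white ceramic dish on the table (136 mm across the rim, 16 mm high, flat floor about 75 mm across, 5 mm above the table), loose, 0.25 kg; z up.
- spare_bottle: The other bottle in the caddy, much smaller: 56 mm square, 108 mm high with its narrow black cap, loose; origin at the centre of its underside.
- vial1: Small round amber kit bottle, 25 mm across and 59 mm high, standing loose on the table near the caddy; origin at the centre of its underside.
- vial2: Another such small kit bottle near the caddy's other side.
- vial3: Another such small kit bottle near the dish.

How it is judged:
By the outcome, as a careful person would: the job done as asked, in the order asked, and still so for the second after the job is handed in, with the robot touching nothing.
It also fails if it takes over 72 s, if anything falls off the work surface, if the arm or the gripper's body presses on something with over 40 N, if the wrist force passes 120 N, or if a joint passes its speed limit or range.

ROBOT

A 6-joint arm with a two-finger parallel gripper is mounted at the origin on the work surface. World frame = base frame: x ahead of the robot, y to its left, z up, the work surface at z = 0. Lengths are in mm, angles in rad, forces in N, time in s.
With the tool pointing down it reaches from about 350 to 775 mm from the base axis. Payload 7.3 kg.
Tool frame: the origin (TCP) lies at the very end of the fingers, on their centre line; the grasp point (between the pads) lies 19 mm behind it; z points along the fingers, y is the line along which they close (so a half turn about z gives the same grasp; the last joint's range is limited). The gripper opens to 92 mm and grips with 3 to 60 N. Pads are 19 mm wide; open, the fingers measure 130 mm over their backs; the gripper's body (75 mm by 190 mm) begins 47 mm behind the grasp point.
Start: joints at [1.09, 0.342, 1.524, -0, 1.275, -0.146], TCP at [172.491, 495.875, 226.741] pointing down, gripper open.
Joint ranges: [-2.53, 2.53], [-0.77, 2.02], [0.04, 2.7], [-1, 4.14], [0.28, 2.66], [-3.11, 3.11]. Speed limits (rad/s): [2.57, 2.57, 3.14, 3.14, 3.14, 3.14].

INTERFACE

Orientations are given as [roll, pitch, yaw] about the fixed x, y, z axes, in that order (R = Rz(yaw) Ry(pitch) Rx(roll)).
In Python, from rig import monitor, eyes, order gives the robot as it stands. The module is installed in compiled form; this text tells all that it offers.
- The arm moves only by the tool send_rows, never from a script. Its argument "rows" is a list of rows, each a list of 5 numbers: the shift along the tool's x, y, z in mm, then the turn about the tool's z in degrees, then the closure, from 0 (fully open) to 1 (shut). A call has 1 to 10 rows; each row shifts and turns the commanded pose from where the row before left it, along the tool's axes as they then stand; what a row does not reach is not made up. A row lasts 1/10 s, in which the tool goes at most 50 mm and 8.59 degrees, less where a joint would pass 70% of its speed; a pose out of reach is approached as far as the arm can. A call with a gripper value outside its range is refused whole. The fingers move at their own pace and stop on an object; the grip force is fixed at half the most. Time passes only in rows, so rows that do not move let the fingers close. It gives the time, the measured TCP pose, the force, the opening and the grip force at its end, in the units of the state.
- monitor.get_state(): the state, without advancing time (a new reading comes with each control period).
- eyes.grab_frame(name): name is "side" or "top" or "wrist"; returns a dict with "img" (420x560x3 uint8, blue, green, red), "range_z" (420x560 float32, mm along the optical axis (not along the pixel's ray), 0 where there is no reading), "fx", "fy", "cx", "cy" (pixels), "world_from_camera" (4x4, takes a point from camera to world coordinates). Camera axes: x right, y down, z forward; pixel columns grow to the right and rows downward; lengths in mm; the calibration is good to about 2 mm. A picture is of the moment at which its call begins.
- order.hand_in(): hands the job in; it is judged then, once.
The state is a dict: "time": time; "joint_positions": joint angles; "joint_velocities": joint speeds; "effort": joint torques, N m; "position": TCP position; "orientation": TCP orientation; "contact_force": force on the tool from outside, world axes, zero at the start; "ft_torque": the same for the moment, N m; "gripper_width": opening from 0.0 (shut) to 1.0 (fully open); "grasp_force": force on a finger pad.
Only numpy, scipy, OpenCV 4.12 (cv2) and the standard library are available. Lean on these libraries where they do the work, as an engineer would, in place of code of your own. Each camera call takes 0.05 s, during which the arm holds its last target. There are 200 camera calls.

## Working session

There is one attempt and no reset: what is moved stays moved. The work goes in short steps, Python scripts to look and compute and a tool call to move; the robot and the scene stay as the last step left them, time stands still between calls to the robot, and variables do not carry over. Pictures are saved under pics/ and viewed, at most 10 in all, crops included, and the job is handed in when it is done.

Besides the shell and the picture viewer there is one more tool, called as name(argument=value, ...) on one line, values as JSON. send_rows: Moves the arm, as the interface text tells. Its arguments: {"type":"object","properties":{"rows":{"type":"array","items":{"type":"array","items":{"type":"number"}}}},"required":["rows"]}

```bash
mkdir -p pics; cat > h.py <<'E'
import numpy as np, cv2
from rig import monitor, eyes, order
def grab(n,save):
    f=eyes.grab_frame(n); cv2.imwrite(f'pics/{save}.png',f['img']); np.savez(f'pics/{save}.npz',**{k:np.array(v) for k,v in f.items()}); return f
def cloud(f):
    z=np.array(f['range_z'],float); v,u=np.mgrid[:z.shape[0],:z.shape[1]]
    p=np.stack([(u-f['cx'])/f['fx']*z,(v-f['cy'])/f['fy']*z,z,np.ones_like(z)],-1)
    w=(p@np.array(f['world_from_camera']).T)[...,:3]; w[z==0]=np.nan
    return w
E
python3 - <<'E'
from h import *
s=monitor.get_state()
for k in ['time','position','orientation','contact_force','gripper_width']: print(k,s[k])
a=grab('top','top0');b=grab('side','side0')
cv2.imwrite('pics/both.png',cv2.resize(np.vstack([a['img'],b['img']]),(448,672))[:600] if 0 else np.hstack([cv2.resize(a['img'],(400,300)),cv2.resize(b['img'],(400,300))]))
for f in(a,b):print(np.round(f['world_from_camera'],2),f['fx'])
E
```

```text
time 0.0
position [172.29280278 495.49570111 226.0469213 ]
orientation [-3.14008068e+00 -2.18843530e-04  2.80679394e+00]
contact_force [-0.17889844 -0.64765405  0.00510764]
gripper_width 1.0000182439084948
[[-1.0000e-02 -9.9000e-01  1.3000e-01  4.3426e+02]
 [-1.0000e+00  2.0000e-02  1.0000e-02 -3.5060e+01]
 [-1.0000e-02 -1.3000e-01 -9.9000e-01  1.0460e+03]
 [ 0.0000e+00  0.0000e+00  0.0000e+00  1.0000e+00]] 416.11392964243583
[[-1.0000e+00 -8.0000e-02  6.0000e-02  5.0749e+02]
 [-1.0000e-01  6.7000e-01 -7.4000e-01  4.7339e+02]
 [ 2.0000e-02 -7.4000e-01 -6.7000e-01  5.8428e+02]
 [ 0.0000e+00  0.0000e+00  0.0000e+00  1.0000e+00]] 394.40064265764767
```

View pics/top0.png

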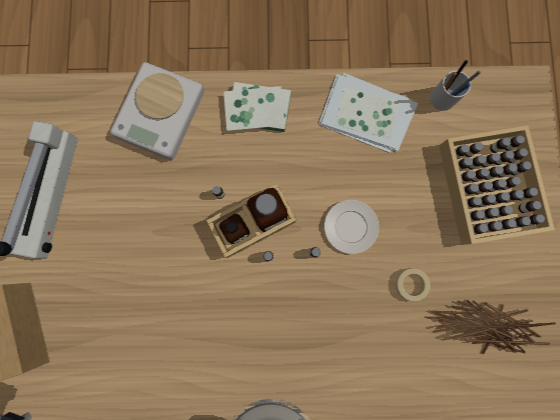

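View pics/side0.png

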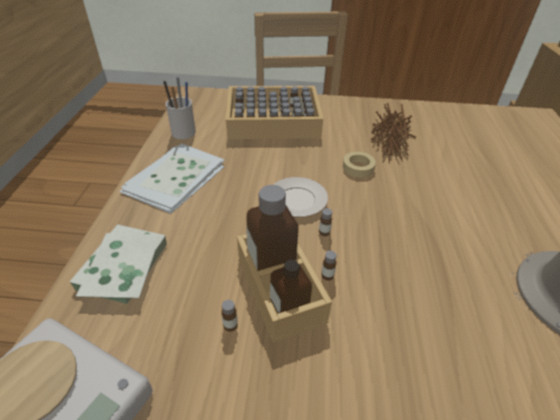

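The top view shows the grey cap at about (266,204), the dish at (351,227), and vials at (218,192), (268,256) and (315,252). The side view shows the cap at (272,200).

```bash
python3 - <<'E'
from h import *
from scipy.optimize import minimize
for n in('top0','side0'):
    f=dict(np.load(f'pics/{n}.npz')); w=cloud(f)
    ok=np.isfinite(w[...,2])&(w[...,0]>350)&(w[...,0]<750)&(abs(w[...,1])<300)
    m=ok&(w[...,2]>165)&(w[...,2]<215)
    p=w[m];print(n,len(p)); top=p[p[:,2]>np.percentile(p[:,2],95)-6]
    print('cap top n',len(top),np.median(top,0),top.min(0),top.max(0),(top.min(0)+top.max(0))/2)
    t=ok&(w[...,2]<8); print('table z',np.nanmedian(w[t][:,2]))
w=cloud(dict(np.load('pics/top0.npz')))
for u,v in[(351,227),(351,204),(326,227),(376,227),(351,251),(218,191),(268,256),(315,252),(233,228),(266,203)]: print(u,v,np.round(w[v,u],1))
# dish rim
img=np.load('pics/top0.npz')['img']
m=(w[...,2]>10)&(w[...,2]<25)&(img.min(-1)>110)
m[:190]=0;m[262:]=0;m[:,:315]=0;m[:,385:]=0
p=w[m];print('dish',len(p),p.min(0),p.max(0)); c,r=cv2.minEnclosingCircle(p[:,:2].astype(np.float32));print(c,r)
# caddy top
m=(w[...,2]>55)&(w[...,2]<69);m[:180]=0;m[262:]=0;m[:,:200]=0;m[:,300:]=0
print('caddy',cv2.minAreaRect(w[m][:,:2].astype(np.float32)))
E
```

```text
top0 355
cap top n 325 [560.30716663  -3.11328685 188.74784041] [539.4527959  -23.88416853 185.51410305] [581.42169253  17.95148531 193.17033871] [560.43724421  -2.96634161 189.34222088]
table z -0.5256494644391978
side0 685
cap top n 432 [559.07338547   3.91647759 189.07911278] [538.01437183 -19.7086848  184.14081156] [580.89297478  22.86678738 191.34114324] [559.4536733    1.57905129 187.7409774 ]
table z -0.1744321618292588
351 227 [ 525.6 -209.1    2.1]
351 204 [ 582.6 -209.7   11.5]
326 227 [ 525.4 -144.9   14.9]
376 227 [ 523.5 -268.9   14.9]
351 251 [ 465.3 -205.    13. ]
218 191 [612.5 117.1  59.6]
268 256 [455.1  -1.6  59.4]
315 252 [ 462.7 -112.3   61.4]
233 228 [517.4  74.2 116.8]
266 203 [562.1  -3.  189.1]
dish 1005 [ 460.16228127 -274.70883918   10.02245811] [ 592.72951862 -142.21207778   20.35892823]
(526.915283203125, -208.59222412109375) 67.31282806396484
caddy ((536.8897094726562, 37.98926544189453), (178.7324676513672, 210.06080627441406), 0.6987409591674805)
```

send_rows(rows=[[-26.5,-17.15,0,0,0],[-26.5,-17.15,0,0,0],[-26.5,-17.15,0,0,0],[-26.5,-17.15,0,0,0],[-26.5,-17.15,0,0,0],[-26.5,-17.15,0,0,0],[-26.5,-17.15,0,0,0],[-26.5,-17.15,0,0,0],[-26.5,-17.15,0,0,0],[-26.5,-17.15,0,0,0]])

```text
time: 1.1
position: [366.9, 245.6, 226.5]
orientation: [-3.141, -0.0, 2.807]
contact_force: [-0.5, 1.2, 0.0]
gripper_width: 1.002
grasp_force: 0.0
```

send_rows(rows=[[-26.5,-17.15,0,0,0],[-26.5,-17.15,0,0,0],[-26.5,-17.15,0,0,0],[-26.5,-17.15,0,0,0],[-26.5,-17.15,0,0,0],[-26.5,-17.15,0,0,0],[-26.5,-17.15,0,0,0],[-26.5,-17.15,0,0,0],[-26.5,-17.15,0,0,0],[-26.5,-17.15,0,0,0]])

```text
time: 2.1
position: [560.8, -3.3, 226.3]
orientation: [-3.142, -0.001, 2.807]
contact_force: [0.2, 0.2, -0.7]
gripper_width: 1.0
grasp_force: 0.0
```

send_rows(rows=[[0,0,0,8.5,0],[0,0,0,8.5,0],[0,0,0,8.5,0],[0,0,0,8.5,0],[0,0,0,8.5,0],[0,0,0,8.5,0],[0,0,0,8.5,0],[0,0,0,8.5,0],[0,0,0,8.5,0],[0,0,0,8.5,0]])

```text
time: 3.1
position: [560.1, -2.2, 226.2]
orientation: [-3.141, 0.0, 1.317]
contact_force: [0.0, -0.6, -0.2]
gripper_width: 1.0
grasp_force: 0.0
```

send_rows(rows=[[0,0,0,8.5,0],[0,0,0,8.5,0],[0,0,0,8.5,0],[0,0,0,8.5,0],[0,0,0,8.5,0],[0,0,0,8.5,0],[0,0,0,8.5,0],[0,0,0,8.5,0],[0,0,0,8.5,0],[0,0,0,8.5,0]])

```text
time: 4.1
position: [560.1, -2.2, 226.2]
orientation: [-3.142, 0.001, -0.166]
contact_force: [0.3, 0.4, -1.0]
gripper_width: 0.997
grasp_force: 0.0
```

send_rows(rows=[[0,0,0,8.5,0.3],[0,0,0,8.5,0.3],[0,0,0,8.5,0.3],[0,0,0,8.5,0.3],[0,0,0,8.5,0.3],[0,0,0,8.5,0.3],[0,0,0,8.5,0.3],[0,0,0,8.5,0.3],[0,0,0,0,0.3],[0,0,0,0,0.3]])

```text
time: 5.1
position: [560.2, -2.2, 226.4]
orientation: [3.141, 0.0, -1.343]
contact_force: [-0.7, 0.8, 0.2]
gripper_width: 0.7
grasp_force: 0.0
```

```bash
python3 - <<'E'
from h import *
s=monitor.get_state()
for k in ['time','position','orientation','joint_positions','contact_force','ft_torque','gripper_width']: print(k,np.round(s[k],4))
f=grab('wrist','w1'); w=cloud(f)
print(np.round(f['world_from_camera'],2))
z=w[...,2]; m=(z>183)&(z<195); p=w[m]; print(len(p))
if len(p): print(np.median(p,0),p.min(0),p.max(0))
E
```

```text
time 5.1
position [560.2049  -2.2148 226.4214]
orientation [ 3.1410e+00  3.0000e-04 -1.3431e+00]
joint_positions [-1.4080e-01  4.0740e-01  1.4253e+00  1.0000e-04  1.3096e+00  2.7731e+00]
contact_force [-0.6704  0.7959  0.1591]
ft_torque [ 0.0782  0.12   -0.0268]
gripper_width 0.7002
[[-9.7000e-01 -2.2000e-01 -6.0000e-02  5.7788e+02]
 [-2.2000e-01  9.4000e-01  2.7000e-01 -7.5430e+01]
 [ 0.0000e+00  2.8000e-01 -9.6000e-01  3.8469e+02]
 [ 0.0000e+00  0.0000e+00  0.0000e+00  1.0000e+00]]
4092
[561.46677976  -3.46175506 189.72553495] [539.08660614 -23.85772969 183.00030458] [582.88427977  19.29475372 191.94485718]
```

View pics/w1.png

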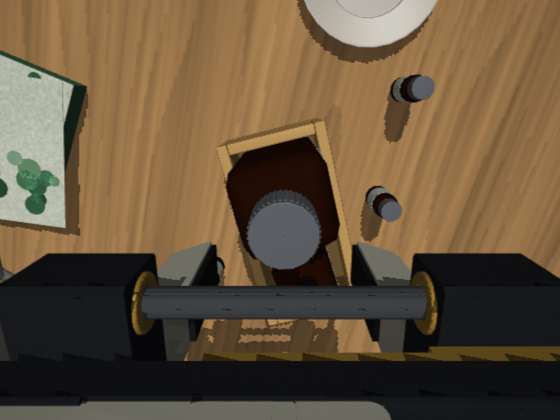

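The wrist view shows the cap at (284,230), centred between the fingers to within about 1 mm. I'll descend and close on it.

send_rows(rows=[[0,0,12,0,0.3],[0,0,12,0,0.3],[0,0,12,0,0.3],[0,0,12,0,0.3],[0,0,8,0,0.3],[0,0,4,0,0.3],[0,0,0,0,0.45],[0,0,0,0,0.45]])

```text
time: 5.95
position: [560.7, -2.3, 167.0]
orientation: [-3.141, -0.0, -1.347]
contact_force: [-0.6, 0.1, -0.1]
gripper_width: 0.58
grasp_force: 0.0
```

send_rows(rows=[[0,0,0,0,0.56],[0,0,0,0,0.56],[0,0,0,0,0.56],[0,0,0,0,0.56]])

```text
time: 6.35
position: [560.5, -2.3, 167.2]
orientation: [-3.141, -0.0, -1.347]
contact_force: [-0.9, -0.6, 3.3]
gripper_width: 0.464
grasp_force: 30.0
```

send_rows(rows=[[0,0,-0.2,-7,0.6],[0,0,-0.2,-7,0.6],[0,0,-0.2,-7,0.6]])

```text
time: 6.65
position: [560.9, -1.9, 167.3]
orientation: [-3.14, 0.0, -0.976]
contact_force: [1.1, 1.1, -1.0]
gripper_width: 0.464
grasp_force: 30.0
```

```bash
cat > s.py <<'E'
from h import *
s=monitor.get_state()
for k in ['time','position','orientation','contact_force','ft_torque','grasp_force']: print(k,np.round(s[k],3))
print('j6',s['joint_positions'][5])
E
python3 s.py
```

```text
time 6.65
position [560.862  -1.856 167.259]
orientation [-3.14   0.    -0.976]
contact_force [ 1.133  1.08  -0.958]
ft_torque [ 0.259 -0.176 -0.204]
grasp_force 29.998
j6 2.4059993255596726
```

send_rows(rows=[[0,0,-0.2,-7,0.6],[0,0,-0.2,-7,0.6],[0,0,-0.2,-7,0.6]])

```text
time: 6.95
position: [561.0, -1.7, 167.8]
orientation: [-3.14, -0.0, -0.61]
contact_force: [2.2, 2.8, -1.8]
gripper_width: 0.469
grasp_force: 30.0
```

send_rows(rows=[[0,0,-0.2,-7,0.6],[0,0,-0.2,-7,0.6],[0,0,-0.2,-7,0.6]])

```text
time: 7.25
position: [561.0, -1.4, 168.6]
orientation: [-3.14, -0.001, -0.243]
contact_force: [1.9, 3.7, -0.3]
gripper_width: 0.468
grasp_force: 30.0
```

send_rows(rows=[[0,0,-0.2,-7,0.6],[0,0,-0.2,-7,0.6],[0,0,-0.2,-7,0.6]])

```text
time: 7.55
position: [561.0, -1.2, 169.3]
orientation: [-3.14, -0.002, 0.123]
contact_force: [0.9, 2.7, 1.8]
gripper_width: 0.464
grasp_force: 30.0
```

```bash
python3 s.py
```

```text
time 7.55
position [561.041  -1.197 169.33 ]
orientation [-3.14e+00 -2.00e-03  1.23e-01]
contact_force [0.856 2.674 1.813]
ft_torque [ 0.637 -0.106 -0.329]
grasp_force 29.999
j6 1.3064936081944862
```

send_rows(rows=[[0,0,-0.35,-7,0.6],[0,0,-0.3,-7,0.6],[0,0,-0.3,-7,0.6]])

```text
time: 7.85
position: [560.9, -1.1, 170.2]
orientation: [-3.14, -0.002, 0.49]
contact_force: [1.6, 5.2, 0.1]
gripper_width: 0.464
grasp_force: 30.0
```

```bash
python3 s.py
```

```text
time 7.85
position [560.877  -1.113 170.2  ]
orientation [-3.14e+00 -2.00e-03  4.90e-01]
contact_force [1.578 5.155 0.095]
ft_torque [ 0.596 -0.123 -0.343]
grasp_force 29.999
j6 0.9400067128169317
```

send_rows(rows=[[0,0,-0.3,-7,0.6],[0,0,-0.3,-7,0.6],[0,0,-0.3,-7,0.6]])

```text
time: 8.15
position: [560.7, -1.1, 171.0]
orientation: [-3.141, -0.002, 0.857]
contact_force: [1.3, 3.7, 0.8]
gripper_width: 0.462
grasp_force: 30.0
```

```bash
python3 s.py
```

```text
time 8.15
position [560.747  -1.102 171.03 ]
orientation [-3.141e+00 -2.000e-03  8.570e-01]
contact_force [1.348 3.679 0.822]
ft_torque [ 0.577 -0.123 -0.248]
grasp_force 29.999
j6 0.5734219643214543
```

send_rows(rows=[[0,0,-0.35,-7,0.6],[0,0,-0.35,-7,0.6],[0,0,-0.35,-7,0.6]])

```text
time: 8.45
position: [560.5, -1.1, 171.9]
orientation: [-3.141, -0.002, 1.223]
contact_force: [1.0, 4.1, -0.4]
gripper_width: 0.463
grasp_force: 30.0
```

```bash
python3 s.py; python3 - <<'E'
from h import *
f=grab('side','s1'); i=f['img'][150:280,210:350]; cv2.imwrite('pics/s1c.png',cv2.resize(i,None,fx=4,fy=4,interpolation=cv2.INTER_CUBIC))
E
```

```text
time 8.45
position [560.501  -1.063 171.874]
orientation [-3.141e+00 -2.000e-03  1.223e+00]
contact_force [ 0.954  4.107 -0.409]
ft_torque [ 0.635 -0.007 -0.297]
grasp_force 29.996
j6 0.20684580680502207
```

View pics/s1c.png

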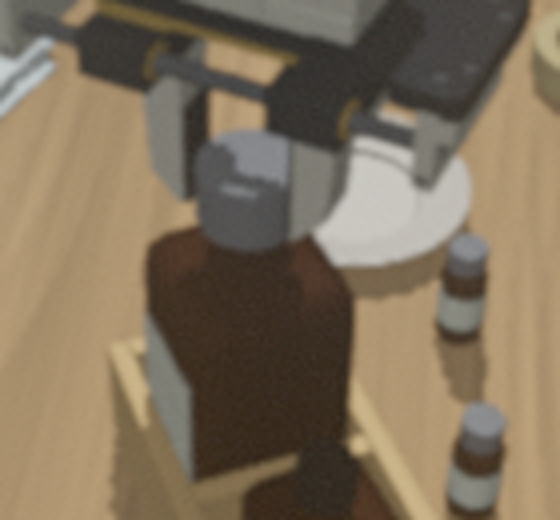

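The crop shows the fingers on the cap, with the bottle still down in the caddy. I'll open, rewind and regrip.

send_rows(rows=[[0,0,0,0,0.4],[0,0,0,0,0.3],[0,0,0,0,0.3],[0,0,0,8.5,0.3],[0,0,0,8.5,0.3],[0,0,0,8.5,0.3],[0,0,0,8.5,0.3],[0,0,0,8.5,0.3],[0,0,0,8.5,0.3],[0,0,0,8.5,0.3]])

```text
time: 9.5
position: [560.3, -2.5, 172.0]
orientation: [3.141, 0.0, 0.172]
contact_force: [0.2, 0.2, 0.7]
gripper_width: 0.7
grasp_force: 0.0
```

send_rows(rows=[[0,0,0,8.5,0.3],[0,0,0,8.5,0.3],[0,0,0,8.5,0.3],[0,0,0,8.5,0.3],[0,0,0,8.5,0.3],[0,0,0,8.5,0.3],[0,0,0,8.5,0.3],[0,0,0,8.5,0.3],[0,0,0,8.5,0.3],[0,0,0,8.5,0.3]])

```text
time: 10.5
position: [560.3, -2.5, 172.0]
orientation: [3.141, -0.0, -1.311]
contact_force: [0.4, -0.1, 0.0]
gripper_width: 0.699
grasp_force: 0.0
```

```bash
python3 s.py; python3 - <<'E'
from h import *
for n,k in(('wrist','w2'),('side','s2')):
    f=grab(n,k);w=cloud(f)
    z=w[...,2]; m=(z>184)&(z<205)&(np.hypot(w[...,0]-560.5,w[...,1]+2)<15); print(k,m.sum(),np.round(np.percentile(z[m],[5,50,95]),1))
    g=np.load('pics/w1.npz' if n=='wrist' else 'pics/side0.npz'); w=cloud(dict(g)); z=w[...,2]; m=(z>184)&(z<205)&(np.hypot(w[...,0]-560.5,w[...,1]+2)<15); print(' before',m.sum(),np.round(np.percentile(z[m],[5,50,95]),1))
E
```

```text
time 10.5
position [560.275  -2.451 171.96 ]
orientation [ 3.141 -0.    -1.311]
contact_force [ 0.43  -0.091  0.023]
ft_torque [ 0.04   0.163 -0.044]
grasp_force 0.0
j6 2.740964610778301
w2 1706 [193.3 194.2 195.2]
 before 1958 [188.8 189.8 190.9]
s2 180 [192.6 193.7 194.8]
 before 184 [188.2 189.3 190.3]
```

send_rows(rows=[[0,0,0,0,0.45],[0,0,0,0,0.58],[0,0,0,0,0.6],[0,0,0,0,0.6],[0,0,-0.25,-7,0.6],[0,0,-0.25,-7,0.6],[0,0,-0.25,-7,0.6]])

```text
time: 11.3
position: [560.5, -1.8, 172.8]
orientation: [-3.141, 0.0, -0.932]
contact_force: [0.4, 2.4, 0.6]
gripper_width: 0.465
grasp_force: 30.0
```

```bash
python3 s.py
```

```text
time 11.3
position [560.508  -1.829 172.798]
orientation [-3.141  0.    -0.932]
contact_force [0.433 2.403 0.559]
ft_torque [ 0.304  0.063 -0.113]
grasp_force 29.998
j6 2.361542356986774
```

send_rows(rows=[[0,0,-0.25,-7,0.6],[0,0,-0.25,-7,0.6],[0,0,-0.25,-7,0.6]])

```text
time: 11.6
position: [560.6, -1.9, 173.7]
orientation: [-3.141, -0.0, -0.565]
contact_force: [0.9, 1.0, 0.3]
gripper_width: 0.46
grasp_force: 30.0
```

```bash
python3 s.py
```

```text
time 11.6
position [560.597  -1.886 173.743]
orientation [-3.141 -0.    -0.565]
contact_force [0.876 1.049 0.346]
ft_torque [ 0.235 -0.002 -0.047]
grasp_force 29.998
j6 1.9947614286424846
```

send_rows(rows=[[0,0,-0.25,-7,0.6],[0,0,-0.25,-7,0.6],[0,0,-0.25,-7,0.6],[0,0,-0.25,-7,0.6]])

```text
time: 12.0
position: [560.3, -1.8, 174.5]
orientation: [-3.141, 0.0, -0.076]
contact_force: [0.9, 1.6, 0.1]
gripper_width: 0.464
grasp_force: 30.0
```

```bash
python3 s.py
```

```text
time 12.0
position [560.346  -1.802 174.493]
orientation [-3.141  0.    -0.076]
contact_force [0.946 1.615 0.11 ]
ft_torque [ 0.257  0.099 -0.055]
grasp_force 29.998
j6 1.5060513620381664
```

send_rows(rows=[[0,0,-0.25,-7,0.6],[0,0,-0.25,-7,0.6],[0,0,-0.25,-7,0.6]])

```text
time: 12.3
position: [560.3, -1.9, 175.2]
orientation: [-3.141, 0.0, 0.291]
contact_force: [0.3, 0.8, -0.1]
gripper_width: 0.467
grasp_force: 30.0
```

```bash
python3 s.py
```

```text
time 12.3
position [560.273  -1.878 175.237]
orientation [-3.141  0.     0.291]
contact_force [ 0.306  0.833 -0.12 ]
ft_torque [ 0.139  0.137 -0.013]
grasp_force 29.998
j6 1.1394993678886736
```

send_rows(rows=[[0,0,-0.25,-7,0.6],[0,0,-0.25,-7,0.6],[0,0,-0.25,-7,0.6],[0,0,-0.25,-7,0.6]])

```text
time: 12.7
position: [560.4, -1.9, 176.3]
orientation: [-3.141, -0.001, 0.779]
contact_force: [0.2, 1.1, 0.5]
gripper_width: 0.463
grasp_force: 30.0
```

send_rows(rows=[[0,0,-0.25,-7,0.6],[0,0,-0.25,-7,0.6],[0,0,-0.25,-7,0.6],[0,0,-0.25,-7,0.6]])

```text
time: 13.1
position: [560.5, -1.8, 177.3]
orientation: [3.142, -0.001, 1.268]
contact_force: [1.1, 0.9, 0.1]
gripper_width: 0.462
grasp_force: 30.0
```

```bash
python3 s.py
```

```text
time 13.1
position [560.456  -1.847 177.272]
orientation [ 3.142e+00 -1.000e-03  1.268e+00]
contact_force [1.123 0.911 0.102]
ft_torque [0.219 0.002 0.031]
grasp_force 29.997
j6 0.1621392030429296
```

send_rows(rows=[[0,0,-0.25,-7,0.6],[0,0,-0.25,-7,0.6],[0,0,-0.25,-7,0.6],[0,0,-0.25,-7,0.6]])

```text
time: 13.5
position: [560.3, -1.8, 178.2]
orientation: [3.142, -0.001, 1.757]
contact_force: [-0.4, 1.2, 0.2]
gripper_width: 0.468
grasp_force: 30.0
```

send_rows(rows=[[0,0,-0.25,-7,0.6],[0,0,-0.25,-7,0.6],[0,0,-0.25,-7,0.6],[0,0,-0.25,-7,0.6]])

```text
time: 13.9
position: [560.5, -1.9, 179.3]
orientation: [3.141, -0.0, 2.245]
contact_force: [1.1, 1.0, -0.4]
gripper_width: 0.463
grasp_force: 30.0
```

```bash
python3 s.py
```

```text
time 13.9
position [560.463  -1.881 179.328]
orientation [ 3.141 -0.     2.245]
contact_force [ 1.095  0.986 -0.417]
ft_torque [ 0.208 -0.158 -0.104]
grasp_force 29.997
j6 -0.8152147133454914
```

send_rows(rows=[[0,0,-0.25,-7,0.6],[0,0,-0.25,-7,0.6],[0,0,-0.25,-7,0.6],[0,0,-0.25,-7,0.6]])

```text
time: 14.3
position: [560.5, -1.8, 180.3]
orientation: [3.141, 0.0, 2.734]
contact_force: [0.4, 0.6, -0.3]
gripper_width: 0.468
grasp_force: 30.0
```

send_rows(rows=[[0,0,-0.25,-7,0.6],[0,0,-0.25,-7,0.6],[0,0,-0.25,-7,0.6],[0,0,-0.25,-7,0.6]])

```text
time: 14.7
position: [560.4, -1.8, 181.3]
orientation: [3.141, 0.0, -3.06]
contact_force: [1.4, 2.3, 0.6]
gripper_width: 0.467
grasp_force: 30.0
```

```bash
python3 s.py
```

```text
time 14.7
position [560.397  -1.751 181.282]
orientation [ 3.141  0.    -3.06 ]
contact_force [1.382 2.316 0.622]
ft_torque [ 0.339 -0.067 -0.026]
grasp_force 29.997
j6 -1.792625087361427
```

send_rows(rows=[[0,0,-0.25,-7,0.6],[0,0,-0.25,-7,0.6],[0,0,-0.4,0,0.6],[0,0,-0.4,0,0.6],[0,0,-0.4,0,0.6]])

```text
time: 15.2
position: [560.2, -2.0, 182.7]
orientation: [3.141, -0.0, -2.824]
contact_force: [-0.3, 0.9, -1.7]
gripper_width: 0.464
grasp_force: 30.0
```

send_rows(rows=[[0,0,-0.5,0,0.6],[0,0,-0.5,0,0.6]])

```text
time: 15.4
position: [560.2, -2.2, 183.8]
orientation: [3.141, -0.0, -2.823]
contact_force: [-0.4, 1.4, -1.3]
gripper_width: 0.461
grasp_force: 30.0
```

send_rows(rows=[[0,0,-0.5,0,0.6],[0,0,-0.5,0,0.6],[0,0,-0.5,0,0.6]])

```text
time: 15.7
position: [560.3, -2.2, 185.5]
orientation: [3.141, -0.0, -2.822]
contact_force: [-0.7, 2.3, -2.3]
gripper_width: 0.465
grasp_force: 30.0
```

send_rows(rows=[[0,0,-1,0,0.6],[0,0,-1,0,0.6],[0,0,-1,0,0.6]])

```text
time: 16.0
position: [560.3, -2.3, 188.6]
orientation: [3.142, -0.0, -2.822]
contact_force: [-0.9, 0.8, -1.0]
gripper_width: 0.469
grasp_force: 30.0
```

Fz stays above -2.5 N, well short of the bottle's weight, so the cap is free. I'll lift it clear.

send_rows(rows=[[0,0,-2,0,0.6],[0,0,-3,0,0.6],[0,0,-5,0,0.6],[0,0,-6,0,0.6],[0,0,-8,0,0.6],[0,0,-8,0,0.6],[0,0,-6,0,0.6],[0,0,-2,0,0.6],[0,0,0,0,0.6]])

```text
time: 16.9
position: [560.5, -2.3, 228.9]
orientation: [-3.141, 0.001, -2.822]
contact_force: [0.4, 0.8, -0.8]
gripper_width: 0.466
grasp_force: 30.0
```

```bash
python3 s.py; python3 - <<'E'
from h import *
f=grab('side','s3'); i=f['img'][110:290,190:390]; cv2.imwrite('pics/s3c.png',cv2.resize(i,None,fx=3,fy=3,interpolation=cv2.INTER_CUBIC))
w=cloud(grab('wrist','w3'));z=w[...,2]; m=(z>205)&(z<265)&(np.hypot(w[...,0]-560.5,w[...,1]+2)<15);print(m.sum(),np.percentile(z[m],[5,50,95]))
E
```

```text
time 16.9
position [560.494  -2.252 228.853]
orientation [-3.141e+00  1.000e-03 -2.822e+00]
contact_force [ 0.407  0.831 -0.761]
ft_torque [ 0.083  0.023 -0.005]
grasp_force 29.999
j6 -2.0313339603262635
1893 [249.74651983 250.7061556  251.61873635]
```

View pics/s3c.png

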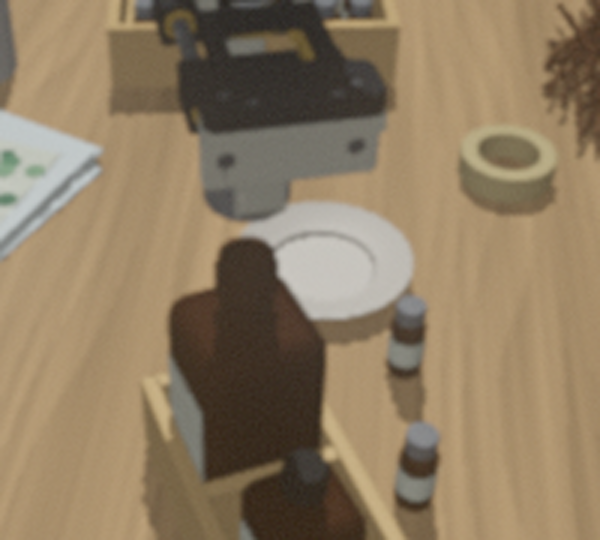

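View pics/w3.png

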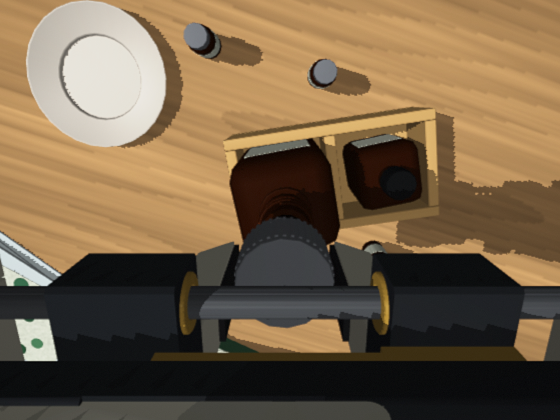

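The cap is held free of the open neck at z 221.7–250.7, and the bottle still stands in the caddy. The wrist view puts the dish centre at about (100,77). I'll carry the cap over the dish.

send_rows(rows=[[9.66,-18.52,0,0,0.6],[9.66,-18.52,0,0,0.6],[9.66,-18.52,0,0,0.6],[9.66,-18.52,0,0,0.6],[9.66,-18.52,0,0,0.6],[9.66,-18.52,0,0,0.6],[9.66,-18.52,0,0,0.6],[9.66,-18.52,0,0,0.6],[9.66,-18.52,0,0,0.6],[9.66,-18.52,0,0,0.6]])

```text
time: 18.0
position: [526.5, -209.1, 228.0]
orientation: [3.141, -0.001, -2.822]
contact_force: [-0.3, 0.5, -0.0]
gripper_width: 0.463
grasp_force: 30.0
```

send_rows(rows=[[0,0,20,0,0.6],[0,0,25,0,0.6],[0,0,25,0,0.6],[0,0,25,0,0.6],[0,0,25,0,0.6],[0,0,20,0,0.6],[0,0,15,0,0.6],[0,0,10,0,0.6],[0,0,5,0,0.6],[0,0,0,0,0.6]])

```text
time: 19.0
position: [526.7, -208.3, 58.0]
orientation: [3.141, -0.001, -2.822]
contact_force: [0.5, 0.2, 0.3]
gripper_width: 0.463
grasp_force: 30.0
```

```bash
python3 s.py; python3 - <<'E'
from h import *
w=cloud(dict(np.load('pics/w3.npz')));z=w[...,2]
m=(z>12)&(z<25)&(abs(w[...,0]-527)<85)&(abs(w[...,1]+208)<85);print('rim w3',cv2.minEnclosingCircle(w[m][:,:2].astype(np.float32)))
p=w[m][:,:2];print(p.min(0),p.max(0))
for u,v in[(101,77),(85,70)]:print(w[v,u])
f=grab('wrist','w4');w=cloud(f);z=w[...,2];m=(z>60)&(z<100)&(np.hypot(w[...,0]-527,w[...,1]+208)<15);print('captop',m.sum(),np.percentile(z[m],[5,50,95]))
E
```

```text
time 19.0
position [ 526.661 -208.262   57.995]
orientation [ 3.141e+00 -1.000e-03 -2.822e+00]
contact_force [0.483 0.248 0.294]
ft_torque [0.065 0.058 0.028]
grasp_force 29.999
j6 -2.402503505876009
rim w3 ((526.0929565429688, -207.46022033691406), 67.93154907226562)
[ 459.12483588 -274.47800284] [ 593.44190563 -140.18797991]
[ 525.53841386 -207.7345969     5.26016445]
[ 524.1057761  -224.79527317    3.91271734]
captop 1879 [79.33918859 80.24794178 81.17410771]
```

View pics/w4.png

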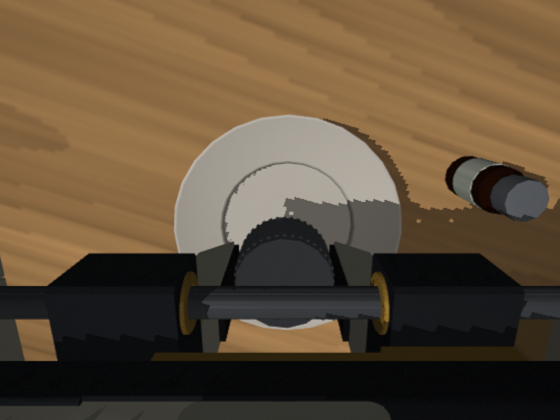

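The view from above the dish (centre column about 288) shows the cap centred over it (column about 285), with the skirt roughly 46 mm above the floor.

send_rows(rows=[[0,0,10,0,0.6],[0,0,12,0,0.6],[0,0,10,0,0.6],[0,0,6,0,0.6],[0,0,3,0,0.6],[0,0,1,0,0.6],[0,0,1,0,0.6]])

```text
time: 19.75
position: [527.1, -208.5, 15.6]
orientation: [-3.141, 0.0, -2.822]
contact_force: [-0.2, 0.2, 0.5]
gripper_width: 0.463
grasp_force: 30.0
```

send_rows(rows=[[0,0,0.5,0,0.6],[0,0,0.5,0,0.6]])

```text
time: 19.95
position: [527.1, -208.5, 14.7]
orientation: [-3.141, 0.0, -2.822]
contact_force: [-0.2, 0.1, -0.4]
gripper_width: 0.465
grasp_force: 30.0
```

send_rows(rows=[[0,0,0.4,0,0.6],[0,0,0.4,0,0.6]])

```text
time: 20.15
position: [527.0, -208.4, 13.8]
orientation: [-3.141, 0.0, -2.822]
contact_force: [0.1, 0.4, -1.6]
gripper_width: 0.462
grasp_force: 30.0
```

send_rows(rows=[[0,0,0.3,0,0.6],[0,0,0.3,0,0.6]])

```text
time: 20.35
position: [526.9, -208.4, 13.1]
orientation: [-3.142, 0.0, -2.822]
contact_force: [0.1, 0.2, -0.2]
gripper_width: 0.465
grasp_force: 30.0
```

send_rows(rows=[[0,0,0.3,0,0.6],[0,0,0.3,0,0.6]])

```text
time: 20.55
position: [526.9, -208.4, 12.4]
orientation: [3.142, 0.0, -2.822]
contact_force: [-0.3, -0.7, -0.7]
gripper_width: 0.464
grasp_force: 30.0
```

send_rows(rows=[[0,0,0.2,0,0.6],[0,0,0.2,0,0.6]])

```text
time: 20.75
position: [526.9, -208.4, 12.0]
orientation: [3.142, 0.0, -2.822]
contact_force: [-0.2, 0.5, 1.4]
gripper_width: 0.464
grasp_force: 30.0
```

send_rows(rows=[[0,0,0.2,0,0.6],[0,0,0.2,0,0.6]])

```text
time: 20.95
position: [526.9, -208.4, 12.0]
orientation: [-3.142, 0.0, -2.822]
contact_force: [-1.6, 1.7, 5.9]
gripper_width: 0.461
grasp_force: 30.0
```

send_rows(rows=[[0,0,0.2,0,0.6],[0,0,0,0,0.6]])

```text
time: 21.15
position: [526.9, -208.4, 12.0]
orientation: [-3.141, 0.0, -2.822]
contact_force: [-2.4, 0.4, 5.5]
gripper_width: 0.465
grasp_force: 30.0
```

The cap is on the floor. I'll release it gently with a small opening and go up.

send_rows(rows=[[0,0,-0.3,0,0.6],[0,0,0,0,0.52],[0,0,0,0,0.49],[0,0,0,0,0.46],[0,0,0,0,0.46],[0,0,-0.5,0,0.46],[0,0,-1,0,0.46],[0,0,-2,0,0.44],[0,0,-4,0,0.42],[0,0,-6,0,0.42]])

```text
time: 22.15
position: [526.8, -208.3, 25.5]
orientation: [3.141, -0.0, -2.822]
contact_force: [0.1, 0.2, -0.1]
gripper_width: 0.579
grasp_force: 0.0
```

send_rows(rows=[[0,0,-10,0,0.4],[0,0,-15,0,0.3],[0,0,-20,0,0.3],[0,0,-25,0,0.3],[0,0,-25,0,0.3],[0,0,-25,0,0.3],[0,0,-25,0,0.3],[0,0,-20,0,0.3],[0,0,-10,0,0.3],[0,0,0,0,0.3]])

```text
time: 23.15
position: [527.4, -208.7, 202.0]
orientation: [-3.139, 0.002, -2.822]
contact_force: [0.2, 0.4, -0.7]
gripper_width: 0.705
grasp_force: 0.0
```

```bash
python3 s.py; python3 - <<'E'
from h import *
f=grab('wrist','w5');w=cloud(f);z=w[...,2];m=(z>28)&(z<42)&(np.hypot(w[...,0]-527,w[...,1]+208)<35);p=w[m];print('captop',m.sum(),np.percentile(z[m],[5,50,95]),p.min(0),p.max(0))
m=(z>12)&(z<25)&(abs(w[...,0]-527)<85)&(abs(w[...,1]+208)<85);print('rim',cv2.minEnclosingCircle(w[m][:,:2].astype(np.float32)))
b=grab('side','s5');cv2.imwrite('pics/end.png',np.hstack([cv2.resize(x['img'],(400,300)) for x in(f,b)]))
E
```

```text
time 23.15
position [ 527.431 -208.685  202.036]
orientation [-3.139e+00  2.000e-03 -2.822e+00]
contact_force [ 0.234  0.419 -0.655]
ft_torque [-0.019  0.008  0.002]
grasp_force 0.0
j6 -2.40251320171172
captop 1639 [32.58551664 34.2285131  35.4711909 ] [ 505.89532228 -230.63785339   28.04733168] [ 549.42397371 -187.68127739   36.61603478]
rim ((512.2614135742188, -190.9850616455078), 88.6948013305664)
```

View pics/end.png

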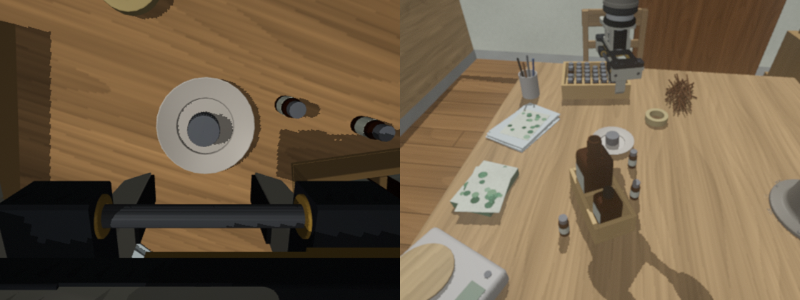

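The final view shows the cap flat in the dish at (204,127), with its top at z = 34 mm and its centre at about (527.5,-209). All the bottles are standing and the gripper is clear.

```bash
python3 -c "
from rig import order
print(order.hand_in())"
```

```text
the job is handed in; nothing more can be done
None
```

The grey cap is unscrewed and lies flat, open side down, in the middle of the white dish; the stock bottle is still in its caddy, every other bottle is standing, and the job was handed in with about 23 s on the robot's clock.

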